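# Crimp a uniform buckle and hold it up to the inspection camera

### The arm

A 6-joint arm with a two-finger parallel gripper is mounted at the origin on the work surface. World frame = base frame: x ahead of the robot, y to its left, z up, the work surface at z = 0. Lengths are in m, angles in degrees, forces in N, time in s.
With the tool pointing down it reaches from about 0.325 to 0.85 m from the base axis. Payload 15.5 kg.
Tool frame: the origin (TCP) lies at the very end of the fingers, on their centre line; the grasp point (between the pads) lies arm.grip_depth behind it (arm.grip_depth is the distance from the TCP to the grasp point, in m); z points along the fingers, y is the line along which they close (so a half turn about z gives the same grasp; the last joint's range is limited). The gripper opens to 91 mm and grips with 3 to 60 N. Pads are 32 mm wide; open, the fingers measure 118 mm over their backs; the gripper's body (76 mm by 178 mm) begins 60 mm behind the grasp point.
Start: joints at [67.466, 28.281, 77.091, -0, 74.628, -5.472], TCP at [0.183, 0.597, 0.179] pointing down, gripper open.
Joint ranges: [-166.48, 166.48], [-47.26, 123.95], [12.59, 153.08], [-70.14, 250.14], [6.76, 159.57], [-176.63, 176.63]. Speed limits (degrees/s): [108.29, 108.29, 147.25, 172.46, 172.46, 172.46].

### API

Orientations are given as a 3x3 rotation matrix whose columns are the frame's x, y, z axes.
In Python, from rig import arm gives the robot as it stands. Calls block until the motion is done:
- arm.move_to(position, orientation): joint-space move of the TCP to a pose.
- arm.move_l(position, orientation=None, feed=0.15): straight line of the TCP; orientation=None keeps the orientation; feed is the mean speed in m/s.
- arm.move_joints(angles): joint-space move.
- arm.grip(opening): finger opening in m; the grip force is fixed at half the most; returns when the fingers have stopped.
- arm.sleep(seconds).
- arm.solve_ik(position, orientation): joint angles nearest the present ones, or None.
- arm.snapshot(name): name is "side" or "top"; returns the picture (480x640x3 uint8, red, green, blue); there is no depth.
- arm.get_calibration(name): a dict with "intrinsics" (3x3 intrinsics, pixels), "cam_to_world" (4x4, takes a point from camera to world coordinates). Camera axes: x right, y down, z forward; pixel columns grow to the right and rows downward; lengths in m; the calibration is good to about 2 mm. A picture is of the moment at which its call begins. get_calibration takes no time and is no camera call.
A pose or a line that the arm cannot do raises arm.Unreachable and nothing moves.
- arm.sign_off(): hands the job in; it is judged then, once.
Readings, each from a call of its own:
- arm.current_t(): time.
- arm.current_joint_positions(): joint angles.
- arm.current_dq(): joint speeds.
- arm.current_tau(): joint torques, N m.
- arm.current_ee_pos(): TCP position.
- arm.current_tool_rot(): TCP orientation.
- arm.current_force(): force on the tool from outside, world axes, zero at the start.
- arm.current_torque(): the same for the moment, N m.
- arm.current_width(): finger opening in m.
- arm.current_grasp_force(): force on a finger pad.
Only numpy, scipy, OpenCV 4.12 (cv2) and the standard library are available. Lean on these libraries where they do the work, as an engineer would, in place of code of your own. Each camera call takes 0.05 s, during which the arm holds its last target. There are 200 camera calls.

### The job

Press the crimper's pedal right down to its stop with the brass buckle lying on the anvil, and let the pedal come back up. Then pick the buckle off the anvil and present its underside to the upward-looking inspection camera: centred on the lens, 100 mm from the glass, square to the lens axis (the camera leans, so the buckle must lean too) and with its long side along the camera head's long side. Finish while holding it still there in the gripper - do not put it down or let go - and leave everything else on the bench where it is.

Things in the scene. Friction and masses are not known exactly. Their poses are not given: they have to be found in the camera images.
- press: Fixed pedal crimper; grey base 110 mm wide (y), x = -130 to 160 mm, 15 thick. Origin on the bench; +x runs from pedal (near the robot) to jaw. Pedal hinge at x 12, z 36; steel anvil 34 wide centred at x 60, top z 60; thin stop at x 17 to 25, top z 65; jaw and housing x 110 to 167, up to z 80. Beside the anvil (y) nothing rises above the base.
- pedal (a joint): Sprung pedal, rad: 0 = up, 0.30 = down on its stop. Hinged at its anvil end about the crimper's y axis; the free end, towards the robot, goes down. Takes about 5 N at the pad to start, 9 N at the stop; springs back when let go. The jaw slides 12 mm towards the buckle with it, stopping clear of it.
- pedal_pad (a point): Centre of the top of the pedal's ribbed black rubber pad (55 x 60 mm), 80 mm from the hinge: the place to press. At rest about 68 mm above the bench and sloping 0.32 rad, rising towards the robot; it sinks about 24 mm on the way to the stop, where the pedal is nearly level.
- buckle: Brass plate buckle face up on the anvil, long side along the crimper's x within a few mm and degrees. Plate 64 (x) x 44 (y) x 10 mm, a wire loop 12 mm further out at its +x end (towards the jaw), three raised chevrons on top. Origin: centre of the underside; z out of the top. About 0.12 kg. Overhangs the anvil 5 mm on both long sides: grip it from above across the 44 mm.
- inspection_cam: Inspection camera's fixed foot, 130 x 100 mm dark steel; origin on the bench, 60 mm short (-x) of the foot's centre; it carries the leaning head, whose highest edge is about 90 mm above the bench.
- cam_lens (a point): Centre of the lens glass (22 mm, in a black and a white ring, 54 mm) in the face of the camera head, a grey box 115 (x) x 70 (y) x 26 mm. z = lens axis out of the glass, up, leaning 0.32 rad roughly towards the robot; x = the head's long side, rising away from the robot. Glass about 72 mm above the bench. Buckle origin belongs at (0, 0, 100 mm) here, its z along z, its x along x (either way).
- small_buckle: Bystander: smaller plain brass buckle, 44 x 30 x 8 mm, lying on the bench; origin at the centre of its underside.
- d_ring: Bystander: flat steel ring, 44 mm across, 7 mm thick, lying on the bench; origin at the centre of its underside.
- screwdriver: Bystander: screwdriver 160 mm long, lying on the bench.
- bottle: Bystander: white bottle with a blue cap, 66 mm across, 190 mm tall; origin under its centre.
- jar: Bystander: glass jar with a yellow lid, 76 mm across, 120 mm tall; origin under its centre.
- tub: Bystander: round tub, 100 mm across, 85 mm tall; origin under its centre.
There are look-alikes about, which are no part of the job. What is shaped like the buckle but orange is not meant. What is shaped like the inspection_cam but pink is not meant.

How it is judged:
By the outcome, as a careful person would: the job done as asked, in the order asked, and still so for the second after the job is handed in, while the arm keeps its last pose, push and grip.
It also fails if it takes over 48 s, if anything falls off the work surface, if the arm or the gripper's body presses on something with over 40 N, if the wrist force passes 120 N, or if a joint passes its speed limit or range.

## Working session

There is one attempt and no reset: what is moved stays moved. The work goes in short steps, each a Python script; the robot and the scene stay as the last script left them, time stands still between calls to the robot, and variables do not carry over. Pictures are saved under pics/ and viewed, at most 10 in all, crops included, and the job is handed in when it is done.

```bash
mkdir -p pics
python3 - <<'E'
from rig import arm
import cv2,numpy as np
np.set_printoptions(precision=4,suppress=True)
for n in("side","top"):
    im=arm.snapshot(n); np.save(f"pics/{n}0.npy",im); cv2.imwrite(f"pics/{n}0.png",im[:,:,::-1])
    c=arm.get_calibration(n); print(n,c["intrinsics"],c["cam_to_world"])
print(arm.grip_depth,arm.current_t(),arm.current_tool_rot(),arm.current_width())
E
```

```text
side [[515.8145   0.     325.993 ]
 [  0.     515.8145 237.2544]
 [  0.       0.       1.    ]] [[ 0.9752 -0.1574  0.1555  0.3764]
 [-0.2205 -0.7502  0.6233 -0.8636]
 [ 0.0185 -0.6422 -0.7663  1.1113]
 [ 0.      0.      0.      1.    ]]
top [[529.4395   0.     319.5349]
 [  0.     529.4395 236.6783]
 [  0.       0.       1.    ]] [[ 0.001  -0.9848  0.1737  0.4135]
 [-1.     -0.0013 -0.0016  0.0068]
 [ 0.0018 -0.1737 -0.9848  1.1702]
 [ 0.      0.      0.      1.    ]]
0.0188 0.1 [[-0.956   0.2934 -0.0004]
 [ 0.2934  0.956  -0.001 ]
 [ 0.0001 -0.0011 -1.    ]] 0.09141407584251941
```

View pics/side0.png

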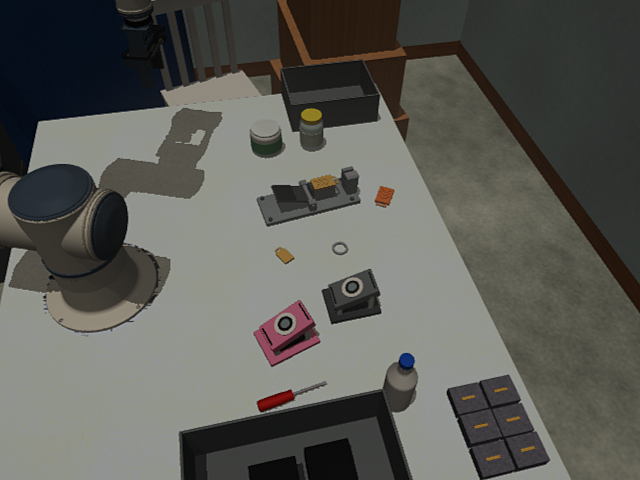

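View pics/top0.png

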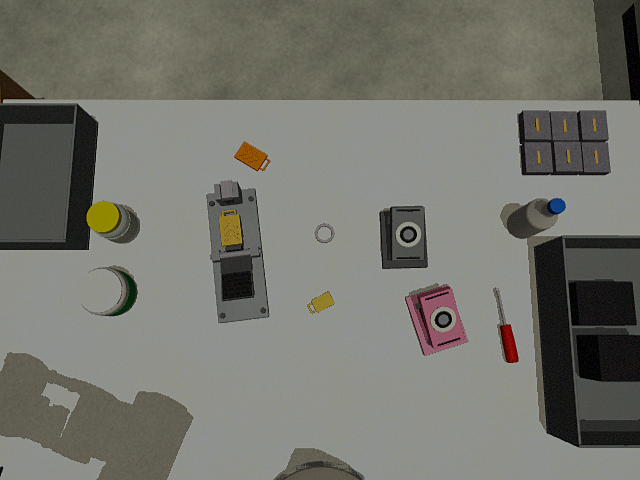

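The side view shows the crimper at about (308,200), its buckle at (323,184), the pedal pad at (290,196) and the grey camera's lens at (352,287). In the top view the buckle is at (231,229), the pad at (238,285) and the lens at (408,235). Next I'll enlarge both.

Run:
```python
import cv2,numpy as np
s=np.load("pics/side0.npy")[:,:,::-1];t=np.load("pics/top0.npy")[:,:,::-1]
def c(im,x,y,w,h,k):
    o=cv2.resize(im[y:y+h,x:x+w],None,fx=k,fy=k,interpolation=cv2.INTER_CUBIC)
    return cv2.convertScaleAbs(o,alpha=1.6,beta=10)
a=np.hstack([c(s,250,160,120,70,3.333)[:233,:400],c(s,315,260,70,65,3.585)[:233,:251]])
b=np.hstack([c(t,200,175,80,155,2.35)[:364,:188],c(t,370,195,70,80,4.55)[:364,:318]])
W=660;P=lambda i:cv2.copyMakeBorder(i,0,0,0,W-i.shape[1],cv2.BORDER_CONSTANT)
cv2.imwrite("pics/crop1.png",np.vstack([P(a),P(b)]))
```

```text
(no output)
```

View pics/crop1.png

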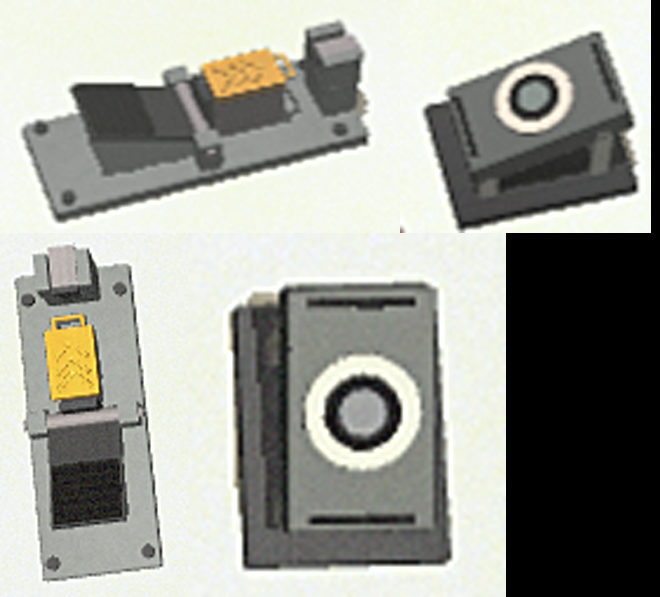

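The crops show the four base screws, the stop, the buckle with its loop towards the jaw, the lens ring, and a dark slot near each end of the camera head. These are good features to measure from.

```bash
cat > h.py <<'E'
import numpy as np,cv2
from rig import arm
np.set_printoptions(precision=4,suppress=True)
CAL={n:arm.get_calibration(n) for n in("side","top")}
def ray(n,px):
    K,T=CAL[n]["intrinsics"],CAL[n]["cam_to_world"]
    p=np.atleast_2d(px); d=np.c_[p,np.ones(len(p))]@np.linalg.inv(K).T@T[:3,:3].T
    return T[:3,3],d
def onz(n,px,z):
    o,d=ray(n,px); return o+d*((z-o[2])/d[:,2])[:,None]
def tri(ps,pt):
    P=[CAL[n]["intrinsics"]@np.linalg.inv(CAL[n]["cam_to_world"])[:3] for n in("side","top")]
    X=cv2.triangulatePoints(P[0],P[1],np.array(ps,float).reshape(2,1),np.array(pt,float).reshape(2,1)).ravel()
    X=X[:3]/X[3]
    q=P[0]@np.r_[X,1]; return X,np.linalg.norm(q[:2]/q[2]-ps)
def comps(mask,box,amin=8):
    x,y,w,h=box; m=np.zeros(mask.shape,np.uint8); m[y:y+h,x:x+w]=mask[y:y+h,x:x+w]
    n,l,s,c=cv2.connectedComponentsWithStats(m,connectivity=4)
    return [(s[i],c[i],(l==i).astype(np.uint8)) for i in range(1,n) if s[i,4]>=amin]
E
python3 - <<'E'
from h import *
bx={"side":dict(cam=(318,262,66,60),bk=(300,165,45,40),pr=(250,160,115,65)),"top":dict(cam=(376,200,55,72),bk=(212,200,38,60),pr=(203,175,70,150))}
for n in("side","top"):
    im=np.load(f"pics/{n}0.npy"); hsv=cv2.cvtColor(im,cv2.COLOR_RGB2HSV); g=im.max(2)
    b=((hsv[...,1]>130)&(hsv[...,0]>12)&(hsv[...,0]<32)&(hsv[...,2]>70)).astype(np.uint8)
    for s,c,m in comps(b,bx[n]["bk"]):
        print(n,"brass",s,c)
        m2=cv2.morphologyEx(m,cv2.MORPH_OPEN,np.ones((5,5)))
        cs=cv2.findContours(m2,0,2)[0][0][:,0,:].astype(float)
        w=onz(n,cs,.07)[:,:2]; r=cv2.minAreaRect((w*1000).astype(np.float32)); print("  plate rect mm",r)
    print(n,"white",[(s,c.round(1)) for s,c,_ in comps((g>(120)).astype(np.uint8),bx[n]["cam"],30)])
    for th in(45,60): print(n,"dark",th,[(s,c.round(1)) for s,c,_ in comps((g<th).astype(np.uint8),bx[n]["cam"])])
    for th in(25,40,60): print(n,"pressdark",th,[(s,c.round(1)) for s,c,_ in comps((g<th).astype(np.uint8),bx[n]["pr"])])
    x,y,w,h=bx[n]["cam"]; print(g[y:y+h:4,x:x+w:3])
E
```

```text
side brass [311 175  25  14 228] [322.3728 181.75  ]
  plate rect mm ((623.591064453125, 190.57064819335938), (63.135467529296875, 42.862728118896484), 7.792171955108643)
side white [(array([ 318,  262,   66,   60, 1665], dtype=int32), array([347.9, 283.4])), (array([342, 278,  21,  19, 152], dtype=int32), array([351.9, 286.8]))]
side dark 45 [(array([368, 272,   8,  16,  25], dtype=int32), array([371.5, 279.6])), (array([346, 281,  13,  12,  69], dtype=int32), array([352. , 286.4])), (array([329, 287,   8,  17,  29], dtype=int32), array([332.9, 294.8])), (array([322, 289,  59,  33, 915], dtype=int32), array([351.5, 307.7]))]
side dark 60 [(array([368, 272,   9,  17,  62], dtype=int32), array([371.9, 279.8])), (array([346, 281,  13,  12,  75], dtype=int32), array([351.9, 286.6])), (array([ 322,  286,   59,   36, 1125], dtype=int32), array([350.4, 306.4])), (array([347, 297,   8,   1,   8], dtype=int32), array([350.5, 297. ]))]
side pressdark 25 []
side pressdark 40 [(array([340, 171,   4,   9,  13], dtype=int32), array([341.8, 175.7])), (array([307, 183,   7,  15,  35], dtype=int32),
[... 5990 characters left out ...]
 151  18  57  97  94 107  10 150  73  48 150
  145]
 [148 156  60  63  36  20  82 133 152   4  25  29   6 160 156  76  36 153
  148]
 [146 158  55  61  33   9  82  79 108 151 152 151 152 126  79  80  39 153
  147]
 [148 157  44  59  31  16  80  79  81  80  74  75  74  77  77  83  40 157
  148]
 [148 150  39  58  37  12  85  80  80  81  79  80  77  81  82  79  42 164
  145]
 [147 148  22  59  31  16  78  86  90  89  89  66  73  75  70  78  36 130
  146]
 [146 151  17  60  53  20  58  60  58  53  56  52  52  60  49  46  53  93
  147]
 [145 146  11  60  59  58  55  55  56  56  58  54  54  58  56  52  55  59
  147]
 [148 146  70  35  34  76  76  78  72 113 113 112 151 152 153 151 149 155
  146]]
```

Run:
```python
from h import *
pts=dict(lens=((351.9,286.7),(408.05,234.1)),slotF=((371.8,279.75),(407.9,209.75)),slotN=((332.9,294.8),(407.8,257.5)),
 pad=((284.9,193.1),(236.4,284.8)),scNL=((261.6,198.1),(222.3,315.2)),scNR=((270.2,219.),(263,310.1)),scFR=((351.4,198.4),(250.6,198.4)),
 brass=((322.37,181.75),(230.05,228.77)))
R={}
for k,(s,t) in pts.items(): R[k],e=tri(s,t); print(k,R[k],"reproj %.2f"%e)
d=R["slotF"]-R["slotN"]; print("slots len",np.linalg.norm(d),"yaw",np.degrees(np.arctan2(d[1],d[0])),"lean",np.arcsin(d[2]/np.linalg.norm(d)), "mid",(R["slotF"]+R["slotN"])/2)
d=R["scFR"]-R["scNR"]; print("press yaw",np.degrees(np.arctan2(d[1],d[0])), d)
# subpixel plate edges: dense upsampled masks
for n,box in(("side",(300,165,50,40)),("top",(210,200,42,62))):
    im=np.load(f"pics/{n}0.npy").astype(np.float32); x,y,w,h=box; k=8
    u=cv2.resize(im[y:y+h,x:x+w],None,fx=k,fy=k,interpolation=cv2.INTER_LINEAR)
    hs=cv2.cvtColor((u/255),cv2.COLOR_RGB2HSV); m=((hs[...,1]>.5)&(hs[...,2]>.33)).astype(np.uint8)
    for q in (1,33):
        m2=cv2.morphologyEx(m,cv2.MORPH_OPEN,np.ones((q,q))) 
        c=max(cv2.findContours(m2,0,2)[0],key=cv2.contourArea)[:,0]; px=(c+.5)/k-.5+[x,y]
        for z in(.066,.07):
            r=cv2.minAreaRect((onz(n,px,z)[:,:2]*1000).astype(np.float32)); print(n,q,z,np.round(np.r_[r[0],r[1],r[2]],1))
    # lens-plane yaw from slot in this view alone (leaning plane assumed 0.32)
# yaw from foot/slots in top by z-plane casting
L=R["lens"]; 
for n,i in(("side",0),("top",1)):
    P=[]
    for k,sg in(("slotF",1),("slotN",-1)):
        P.append(onz(n,pts[k][i],L[2]+sg*.049*np.sin(.32))[0])
    d=P[0]-P[1]; print(n,"slot yaw",np.degrees(np.arctan2(d[1],d[0])),np.linalg.norm(d))
```

```text
lens [ 0.6144 -0.1823  0.0685] reproj 0.30
slotF [ 0.6642 -0.1812  0.0816] reproj 0.30
slotN [ 0.567  -0.1835  0.0497] reproj 0.28
pad [0.5092 0.1796 0.0566] reproj 0.77
scNL [0.4454 0.2147 0.0145] reproj 0.17
scNR [0.457 0.127 0.015] reproj 0.38
scFR [0.7052 0.1598 0.0143] reproj 0.22
brass [0.6251 0.1952 0.0649] reproj 0.10
slots len 0.10231255165162292 yaw 1.395782541093638 lean 0.3173965661378696 mid [ 0.6156 -0.1824  0.0657]
press yaw 7.523941591860212 [ 0.2482  0.0328 -0.0007]
side 1 0.066 [625.6 194.2  66.8  44.6   7.5]
side 1 0.07 [624.6 190.1  66.5  44.5   7.5]
side 33 0.066 [625.1 194.1  65.8  44.6   7.6]
side 33 0.07 [624.2 190.1  65.5  44.5   7.6]
top 1 0.066 [628.8 195.6  76.2  44.4   8. ]
top 1 0.07 [628.  194.9  75.9  44.3   8. ]
top 33 0.066 [623.7 194.8  65.4  44.4   7.7]
top 33 0.07 [622.9 194.2  65.2  44.2   7.7]
side slot yaw 1.8112494065711187 0.10201386026616241
top slot yaw 1.2945163085949467 0.10186981979300046
```

```bash
cat >> h.py <<'E'
def toolrot(zup,x):   # tool z = -zup, tool x = -x
    z=-np.array(zup,float); z/=np.linalg.norm(z); x=-np.array(x,float); x-=z*(x@z); x/=np.linalg.norm(x)
    return np.c_[x,np.cross(z,x),z]
def yawx(deg): a=np.radians(deg); return np.array([np.cos(a),np.sin(a),0])
RP=toolrot([0,0,1],yawx(7.6))
cx=yawx(1.4); CX=cx*np.cos(.32)+np.array([0,0,np.sin(.32)]); CZ=-cx*np.sin(.32)+np.array([0,0,np.cos(.32)])
RC=toolrot(CZ,CX); LENS=np.array([.6144,-.1823,.0685])
E
python3 - <<'E'
from h import *
for p,r in(([.503,.178,.12],RP),([.503,.178,.04],RP),([.6237,.1945,.045],RP),([.6237,.1945,.25],RP),(LENS+.086*CZ,RC),(LENS+.2*CZ,RC)):
    print(arm.solve_ik(p,r))
arm.grip(0.0)
arm.move_to([.503,.178,.10],RP); arm.sleep(.3)
f0=arm.current_force(); print("t",arm.current_t(),"f0",f0)
z=.078; arm.move_l([.503,.178,z],feed=.1)
while z>.036:
    f=arm.current_force()-f0
    print("%.4f %.4f F"%(z,arm.current_ee_pos()[2]),f.round(1))
    if f[2]>16: break
    z-=.004 if z>.051 else .0015
    arm.move_l([.503-.005*(.07-z)/.025,.178,z],feed=.04)
im=arm.snapshot("side"); np.save("pics/press.npy",im); im2=arm.snapshot("top"); np.save("pics/pressT.npy",im2)
cv2.imwrite("pics/press.png",cv2.convertScaleAbs(cv2.resize(np.hstack([im[150:240,240:380],im2[170:260,180:320]])[:,:,::-1],None,fx=2.8,fy=2.8),alpha=1.6))
print(arm.current_t())
E
```

```text
[ 13.0743  24.9293  94.1436  -0.      60.9271 -84.5257]
[ 13.0743  31.4916  98.5438  -0.      49.9646 -84.5257]
[ 12.0859  38.5877  80.546   -0.      60.8662 -85.5141]
[ 12.0859  27.6065  66.8624  -0.      85.5311 -85.5141]
[ -28.6109   21.7905   97.8035   12.8292   45.1188 -127.8642]
[ -30.8181   11.9939   93.0708   11.1942   59.7549 -126.5797]
t 3.6917 f0 [-0.2663 -0.3129  0.0828]
0.0780 0.0778 F [-0.   0.4 -0.7]
0.0740 0.0742 F [-0.3 -0.1  0.1]
0.0700 0.0698 F [-0.3  0.5 -0.7]
0.0660 0.0658 F [ 0.4  0.7 -0.1]
0.0620 0.0617 F [ 0.3  2.2 -0.5]
0.0580 0.0578 F [1.6 0.3 0.4]
0.0540 0.0538 F [ 0.9  0.9 -0.1]
0.0500 0.0497 F [-0.3  0.7  0.3]
0.0485 0.0485 F [-0.3  0.6  0.2]
0.0470 0.0469 F [ 0.5 -1.1  0. ]
0.0455 0.0454 F [ 0.5 -0.1 -0.4]
0.0440 0.0439 F [ 0.4  0.6 -0.3]
0.0425 0.0424 F [ 0.9 -0.4 -0.4]
0.0410 0.0409 F [-0.6  0.3  0.5]
0.0395 0.0396 F [1.1 0.4 2.7]
0.0380 0.0380 F [ 0.4 -0.8  3. ]
0.0365 0.0364 F [-1.9 -0.3  4.3]
8.4083
```

View pics/press.png

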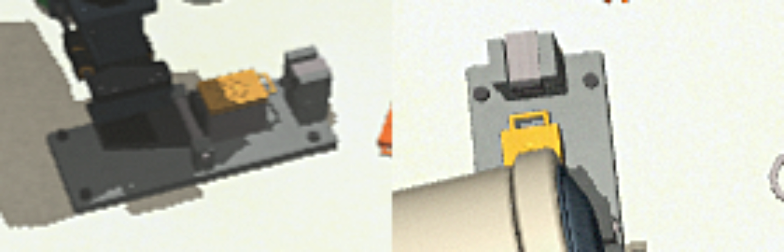

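Run:
```python
from h import *
print(arm.current_width(),arm.current_ee_pos(),arm.current_force(),arm.current_torque(),arm.current_tool_rot(),arm.current_grasp_force())
P={n:CAL[n]["intrinsics"]@np.linalg.inv(CAL[n]["cam_to_world"])[:3] for n in CAL}
for n in P:
    q=P[n]@np.r_[arm.current_ee_pos(),1]; print(n,q[:2]/q[2])
im=arm.snapshot("side")
cv2.imwrite("pics/z.png",cv2.convertScaleAbs(cv2.resize(im[120:230,240:370][:,:,::-1],None,fx=6,fy=5.4,interpolation=2),alpha=2.5,beta=10))
```

```text
0.0002215103229378417 [0.4957 0.178  0.035 ] [-2.3017 -1.584   4.5215] [-0.1617  0.6678 -0.0421] [[-0.9912 -0.1323 -0.0005]
 [-0.1323  0.9912 -0.0001]
 [ 0.0005 -0.0001 -1.    ]] 2.3225452180304273
side [279.9757 199.5777]
top [238.575  290.9623]
```

View pics/z.png

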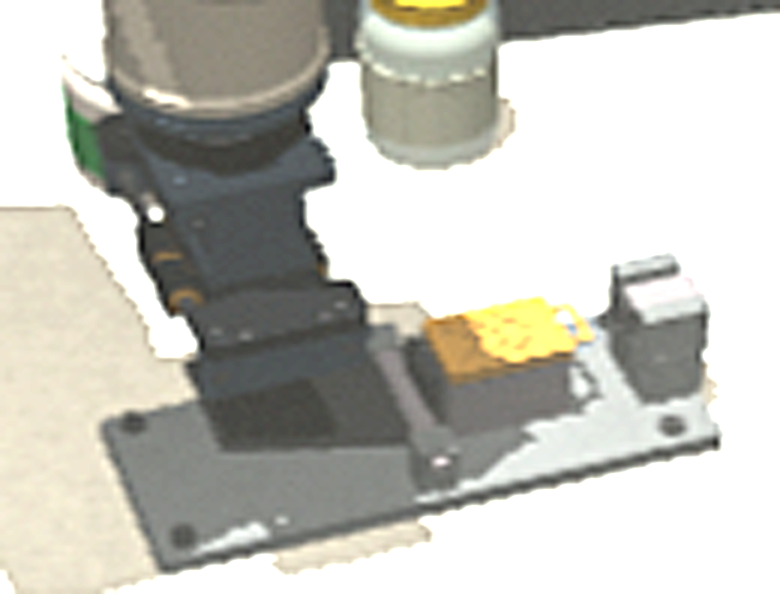

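The jaw has not moved and the force is only about 4.5 N, so the pedal is still close to up, although the TCP reads z = 0.035. I'll lift and check where the fingertips really are against the projected TCP.

Run:
```python
from h import *
P={n:CAL[n]["intrinsics"]@np.linalg.inv(CAL[n]["cam_to_world"])[:3] for n in CAL}
def mk(im,n,p):
    q=P[n]@np.r_[p,1]; q=q[:2]/q[2]; print(n,q); return q
A=arm.snapshot("side"); pA=arm.current_ee_pos()
arm.move_l([.4957,.178,.13],feed=.25); arm.sleep(.3)
B=arm.snapshot("side"); pB=arm.current_ee_pos(); print(pB,arm.current_t())
q=[mk(A,"side",pA),mk(B,"side",pB)]
o=[]
for im,p in zip((A,B),q):
    c=cv2.convertScaleAbs(cv2.resize(im[120:230,240:340][:,:,::-1],None,fx=4,fy=4,interpolation=2),alpha=2.5,beta=15)
    cv2.drawMarker(c,tuple(int(v) for v in ((p-[240,120])*4+2)),(0,0,255),0,14,1); o.append(c)
np.save("pics/liftside.npy",B)
cv2.imwrite("pics/cmp.png",np.hstack(o))
```

```text
[0.4954 0.1779 0.1294] 9.3917
side [279.9819 199.5701]
side [278.142  175.6672]
```

View pics/cmp.png

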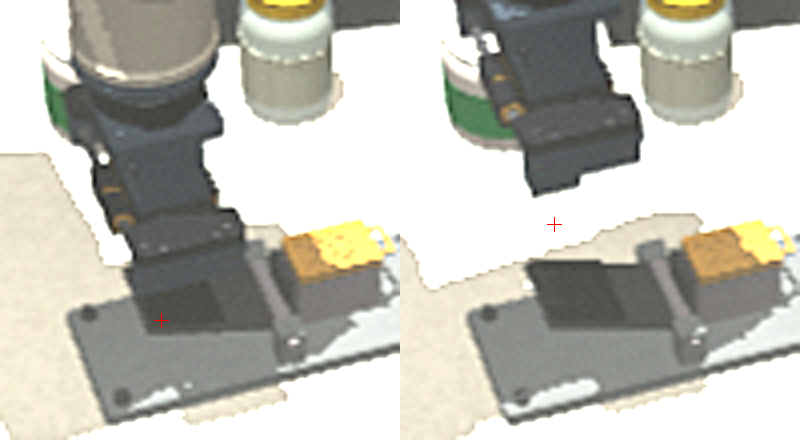

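The tip marker at (554,224) lies well below the visible finger end at about (575,190). Closed, the fingers seem to end about 25 mm short of the TCP. I'll check them open.

Run:
```python
from h import *
P={n:CAL[n]["intrinsics"]@np.linalg.inv(CAL[n]["cam_to_world"])[:3] for n in CAL}
o=[]
def shot(w):
    im=arm.snapshot("side"); p=arm.current_ee_pos(); q=P["side"]@np.r_[p,1]; q=q[:2]/q[2]
    c=cv2.convertScaleAbs(cv2.resize(im[115:225,245:335][:,:,::-1],None,fx=4.4,fy=4.4,interpolation=2),alpha=1.5,beta=10)
    cv2.drawMarker(c,tuple(int(v) for v in ((q-[245,115])*4.4+2)),(0,0,255),0,14,1); o.append(c); print(arm.current_width(),p)
arm.grip(.05); shot(0); arm.grip(.091); shot(1)
cv2.imwrite("pics/open.png",np.hstack(o)); print(arm.current_t())
```

```text
0.050320674944060804 [0.4957 0.178  0.13  ]
0.091006137647867 [0.4957 0.178  0.13  ]
11.1417
```

View pics/open.png

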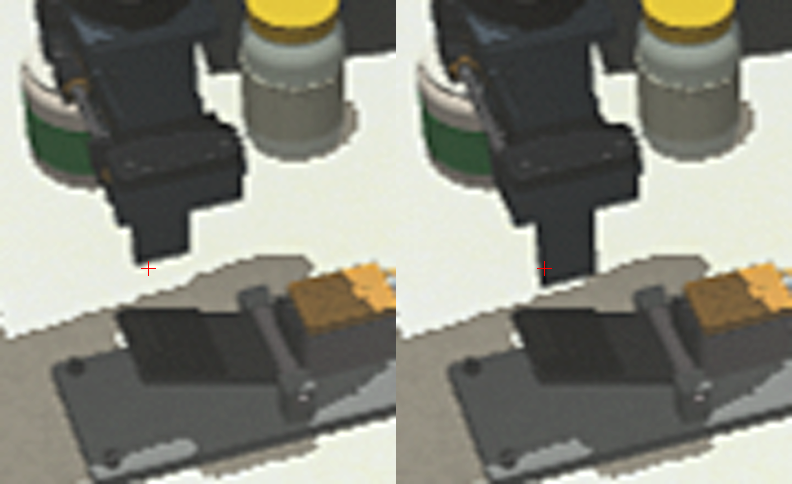

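Run:
```python
from h import *
# lower edge of near finger: outer-face bottom corners; cast ray to the plane y = outer face / inner face
for nm,px,ys in(("closed",((280-0)*0+240+552/4,120+190/4),(.178,.1645)),("50",(245+(138+188)/2/4.4,115+258/4.4),(.153,.1395)),("91",(245+(541-396+594-396)/2/4.4,115+280/4.4),(.1325,.119))):
    for y in ys:
        o,d=ray("side",np.array(px)-.4); d=d[0]; print(nm,y,o+d*(y-o[1])/d[1])
```

```text
closed 0.178 [0.7828 0.178  0.1084]
closed 0.1645 [0.7776 0.1645 0.1214]
50 0.153 [0.5024 0.153  0.1599]
50 0.1395 [0.5007 0.1395 0.1725]
91 0.1325 [0.5041 0.1325 0.1603]
91 0.119 [0.5024 0.119  0.1731]
```

The closed-finger contact, the finger rays and the pad height all agree: the real fingertips sit about 30 mm higher, and some 7 mm further in x, than the readings say. Finger length and verticality look right. I'll press guided by force and by the jaw motion in the images.

Run:
```python
from h import *
arm.grip(0.0); f0=arm.current_force()
arm.move_l([.4957,.178,.046],feed=.2)
z=.036; x=.4957
arm.move_l([x,.178,z],feed=.08)
while z>-.005:
    f=np.mean([arm.current_force() for _ in range(5)],0)-f0
    print("%.4f %.4f F"%(z,arm.current_ee_pos()[2]),f.round(1),"%.2f"%arm.current_t())
    if f[2]>15: break
    z-=.003 if z>.02 else .001
    arm.move_l([x,.178,z],feed=.05)
A=arm.snapshot("top");S=arm.snapshot("side"); np.save("pics/pT.npy",A);np.save("pics/pS.npy",S)
T0=np.load("pics/top0.npy")
cv2.imwrite("pics/p2.png",cv2.convertScaleAbs(cv2.resize(np.hstack([T0[170:260,195:275],A[170:260,195:275],S[150:240,250:370]])[:,:,::-1],None,fx=2.8,fy=3.5,interpolation=2),alpha=1.8))
print(arm.current_t())
```

```text
0.0360 0.0369 F [-0.2  0.8  2.8] 13.35
0.0330 0.0335 F [-0.5  0.8  3. ] 13.60
0.0300 0.0301 F [-2.7  0.3  4.9] 13.85
0.0270 0.0271 F [-3.1  0.9  5.8] 14.10
0.0240 0.0241 F [-2.3  0.2  5.3] 14.35
0.0210 0.0212 F [-2.8  0.1  5.6] 14.60
0.0180 0.0182 F [-3.  -0.1  6.3] 14.85
0.0170 0.0172 F [-3.9  0.9  6.1] 15.10
0.0160 0.0162 F [-3.9  0.4  6.3] 15.35
0.0150 0.0152 F [-3.2 -0.   7. ] 15.60
0.0140 0.0142 F [-4.5 -0.1  6.7] 15.85
0.0130 0.0132 F [-5.6 -0.3  6.3] 16.10
0.0120 0.0121 F [-4.5  0.2  6.7] 16.35
0.0110 0.0111 F [-5.  -0.3  6.5] 16.60
0.0100 0.0101 F [-5.7 -0.6  6.7] 16.85
0.0090 0.0095 F [-7.  -1.2 14.3] 17.10
0.0080 0.0090 F [-11.1  -1.3  29.3] 17.35
17.45
```

View pics/p2.png

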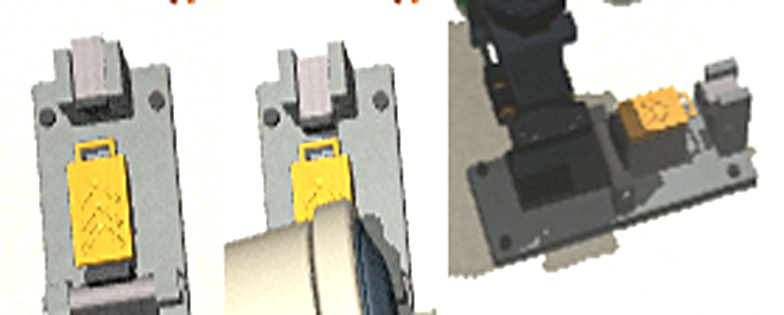

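The jaw slid about 6 px (12–13 mm) towards the buckle, and the force jumped from 6.7 to 29 N at the stop, so the press is done. Next I'll release, check the pedal comes back up, and grasp.

Run:
```python
from h import *
p=arm.current_ee_pos()
arm.move_l([.4957,.178,.06],feed=.08); arm.move_l([.4957,.178,.12],feed=.25)
im=arm.snapshot("top"); T0=np.load("pics/top0.npy"); A=np.load("pics/pT.npy")
d=lambda a,b:np.abs(a[178:212,212:248].astype(int)-b[178:212,212:248]).mean()
print("jaw diff pressed-vs-start %.1f now-vs-start %.1f"%(d(A,T0),d(im,T0)))
arm.grip(.091)
arm.move_l([.617,.1945,.12],RP,feed=.2)
S=arm.snapshot("side"); np.save("pics/aboveS.npy",S)
hs=cv2.cvtColor(S,cv2.COLOR_RGB2HSV); b=((hs[...,1]>130)&(hs[...,0]>12)&(hs[...,0]<32)&(hs[...,2]>60)).astype(np.uint8)
print([(s,c) for s,c,_ in comps(b,(300,165,45,40))])
f0=arm.current_force()
arm.move_l([.617,.1945,.05],feed=.15); print(arm.current_force()-f0)
for z in(.04,.03,.022,.016):
    arm.move_l([.617,.1945,z],feed=.08); f=arm.current_force()-f0; print(z,f)
    if abs(f).max()>6: break
print(arm.current_ee_pos(),arm.current_t())
```

```text
jaw diff pressed-vs-start 15.9 now-vs-start 6.4
[(array([310, 175,  26,  14, 226], dtype=int32), array([322.2389, 181.7301]))]
[-0.857   0.2803  0.4788]
0.04 [-0.2561 -0.0767  0.6675]
0.03 [-0.4289  0.4554 -0.6941]
0.022 [-0.6957  0.5169  0.5178]
0.016 [-0.1807  0.1609  0.5454]
[0.6167 0.1944 0.0156] 22.5583
```

```bash
cat >> h.py <<'E'
def brass(im,box):
    hs=cv2.cvtColor(im,cv2.COLOR_RGB2HSV); b=((hs[...,1]>110)&(hs[...,0]>10)&(hs[...,0]<34)&(hs[...,2]>25)).astype(np.uint8)
    return comps(b,box,6)
def proj(n,X):
    q=np.c_[np.atleast_2d(X),np.ones(len(np.atleast_2d(X)))]@(CAL[n]["intrinsics"]@np.linalg.inv(CAL[n]["cam_to_world"])[:3]).T
    return q[:,:2]/q[:,2:]
E
python3 - <<'E'
from h import *
arm.grip(.02); print("w",arm.current_width(),arm.current_grasp_force(),arm.current_ee_pos())
S=arm.snapshot("side"); np.save("pics/gr0.npy",S); print([(s,c.round(2)) for s,c,_ in brass(S,(300,165,45,40))])
arm.move_l([.617,.1945,.13],feed=.12); arm.sleep(.1)
print("w",arm.current_width(),arm.current_grasp_force(),arm.current_force(),arm.current_ee_pos())
for n,b in(("side",(290,100,90,90)),("top",(200,180,60,80))):
    S=arm.snapshot(n); np.save(f"pics/lift_{n}.npy",S); print(n,[(s,c.round(2)) for s,c,_ in brass(S,b)])
print(arm.current_t())
a=np.load("pics/gr0.npy")[150:230,280:380];b=np.load("pics/lift_side.npy")[110:190,280:380];c=np.load("pics/lift_top.npy")[180:260,190:290]
cv2.imwrite("pics/g.png",cv2.convertScaleAbs(cv2.resize(np.hstack([a,b,c])[:,:,::-1],None,fx=2.6,fy=3.9,interpolation=2),alpha=2))
E
```

```text
w 0.043696147213336804 30.000095665454865 [0.617  0.1945 0.016 ]
[(array([310, 178,   8,  13,  55], dtype=int32), array([314.04, 183.22]))]
w 0.043668224485127353 29.999799728393555 [-1.0327  0.4533 -1.2001] [0.6165 0.1944 0.1291]
side [(array([310, 148,   8,  13,  66], dtype=int32), array([314.08, 152.88])), (array([331, 153,   5,   4,  14], dtype=int32), array([333.21, 154.14]))]
top [(array([239, 222,   3,   9,  11], dtype=int32), array([240.18, 225.91])), (array([209, 225,   9,   4,  27], dtype=int32), array([213.  , 226.22])), (array([209, 232,   7,   5,  32], dtype=int32), array([212.28, 233.97]))]
24.6917
```

View pics/g.png

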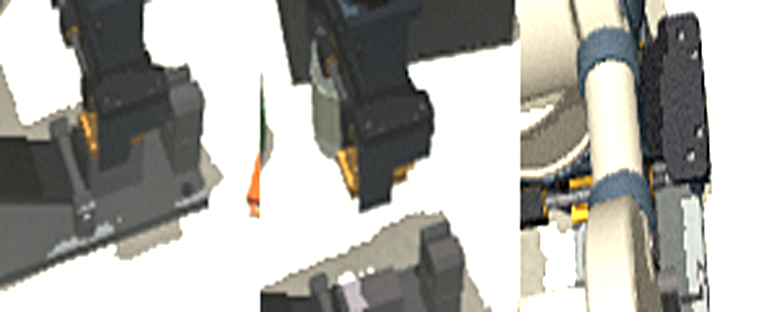

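The buckle is in the fingers (width 43.7 mm) and roughly centred on the finger in the side view (centre panel, plate about columns 311–338, finger about 325). Next I'll move 30 mm above the target pose and compare the seen brass with predictions.

```bash
cat >> h.py <<'E'
G0=np.array([.617,.1945,.016]); V=np.array([.6237,.1945,.056])-G0
def corners(o,R):  # R tool rot -> buckle axes x=-tx,y=ty,z=-tz
    Rb=np.c_[-R[:,0],R[:,1],-R[:,2]]
    return {k:o+Rb@np.array(c) for k,c in dict(nL0=(-.032,-.022,0),nL1=(-.032,-.022,.01),fL0=(-.032,.022,0),fL1=(-.032,.022,.01),nR0=(.032,-.022,0),nR1=(.032,-.022,.01),loop=(.044,0,.005)).items()}
def show(p,R,hyp="T",ow=np.array([.0067,0,.028])):
    vt=RP.T@(V if hyp=="T" else V-ow); o=p+R@vt+(0 if hyp=="T" else ow)
    c=corners(o,R); print(hyp,"origin",o,{k:proj("side",x)[0].round(1).tolist() for k,x in c.items()})
    return o
E
python3 - <<'E'
from h import *
show(np.array([.6165,.1944,.1291]),RP)
m=brass(np.load("pics/lift_side.npy"),(290,100,90,90))
for s,c,k in m: ys,xs=np.nonzero(k); print(s,[(int(x),int(ys[xs==x].min()),int(ys[xs==x].max())) for x in np.unique(xs)])
B=LENS+.13*CZ; p=B-RC@RP.T@V; print("target",p)
arm.move_to(p,RC); arm.sleep(.3)
p=arm.current_ee_pos(); R=arm.current_tool_rot(); print(p,arm.current_t(),"Rerr",np.degrees(np.arccos(min(1,(np.trace(R.T@RC)-1)/2))),arm.current_width())
show(p,R); show(p,R,"W")
S=arm.snapshot("side"); np.save("pics/hi.npy",S)
for s,c,k in brass(S,(300,190,90,100)): ys,xs=np.nonzero(k); print(s,[(int(x),int(ys[xs==x].min()),int(ys[xs==x].max())) for x in np.unique(xs)])
E
```

```text
T origin [0.6232 0.1944 0.1691] {'nL0': [314.1, 162.2], 'nL1': [314.1, 159.4], 'fL0': [308.8, 152.1], 'fL1': [308.7, 149.3], 'nR0': [336.1, 157.1], 'nR1': [336.2, 154.3], 'loop': [337.3, 149.7]}
[310 148   8  13  66] [(310, 149, 151), (311, 148, 152), (312, 148, 154), (313, 148, 156), (314, 148, 158), (315, 148, 160), (316, 148, 159), (317, 153, 159)]
[331 153   5   4  14] [(331, 154, 154), (332, 153, 156), (333, 153, 155), (334, 153, 155), (335, 153, 155)]
target [ 0.5798 -0.1823  0.1518]
[ 0.58   -0.1817  0.1517] 26.4167 Rerr 0.056428667252693895 0.043617591982360066
T origin [ 0.5738 -0.1828  0.1918] {'nL0': [326.5, 271.8], 'nL1': [325.2, 269.5], 'fL0': [321.8, 256.6], 'fL1': [320.5, 254.2], 'nR0': [353.2, 261.2], 'nR1': [352.1, 258.9], 'loop': [354.9, 250.5]}
W origin [ 0.583  -0.1818  0.1911] {'nL0': [330.4, 270.9], 'nL1': [329.1, 268.6], 'fL0': [325.6, 255.8], 'fL1': [324.3, 253.4], 'nR0': [357.1, 260.4], 'nR1': [356.0, 258.1], 'loop': [358.8, 249.7]}
[382 204   4   3   8] [(382, 205, 205), (383, 204, 206), (384, 204, 205), (385, 204, 205)]
[345 244  11  17  69] [(345, 244, 245), (346, 244, 248), (347, 245, 254), (348, 247, 256), (349, 246, 258), (350, 246, 259), (351, 246, 260), (352, 245, 256), (353, 246, 255), (354, 249, 255), (355, 252, 255)]
```

Run:
```python
from h import *
Th=arm.snapshot("top"); p0=arm.current_ee_pos(); R0=arm.current_tool_rot()
q=np.array(arm.current_joint_positions()); print(q); q2=q.copy(); q2[5]+=180
arm.move_joints(q2); arm.sleep(.25)
p=arm.current_ee_pos(); R=arm.current_tool_rot(); print(p-p0,arm.current_t(),R@R0.T if 0 else (R0.T@R).round(3),arm.current_width())
F=arm.snapshot("side"); np.save("pics/flip.npy",F); np.save("pics/hiT.npy",Th); np.save("pics/flipT.npy",arm.snapshot("top"))
np.save("pics/flip_pose.npy",np.c_[p,R])
k=7
def ov(im,n,o,R,x,y,w=56,h=42):
    c=cv2.convertScaleAbs(cv2.resize(im[y:y+h,x:x+w][:,:,::-1],None,fx=k,fy=k,interpolation=2),alpha=2.6,beta=20)
    for X in corners(o,R).values():
        u=proj(n,X)[0]; cv2.drawMarker(c,tuple(int(v) for v in ((u-[x,y]+.5)*k)),(0,0,255),0,9,1)
    return c
S=np.load("pics/hi.npy")
o0=p0+R0@RP.T@V; o1=p+R@RP.T@V
Rb=R.copy(); Rb[:,0]*=1
u=proj("top",o0)[0].astype(int)
im=np.vstack([np.hstack([ov(S,"side",o0,R0,310,240),ov(F,"side",o1,R,310,240)]),np.hstack([ov(Th,"top",o0,R0,u[0]-28,u[1]-21),ov(np.load("pics/flipT.npy"),"top",o1,R,u[0]-28,u[1]-21)])])
cv2.imwrite("pics/flip.png",im); print(im.shape,u)
for s,c,kk in brass(F,(300,230,70,60)): ys,xs=np.nonzero(kk); print(s,[(int(x),int(ys[xs==x].min()),int(ys[xs==x].max())) for x in np.unique(xs)])
```

```text
[ -28.9308   21.1326   98.638    12.99     45.0208 -128.3359]
[ 0. -0.  0.] 29.525 [[-1. -0. -0.]
 [ 0. -1. -0.]
 [-0. -0.  1.]] 0.04364765635594827
(588, 784, 3) [420 243]
[305 234   2   3   6] [(305, 234, 236), (306, 234, 236)]
```

View pics/flip.png

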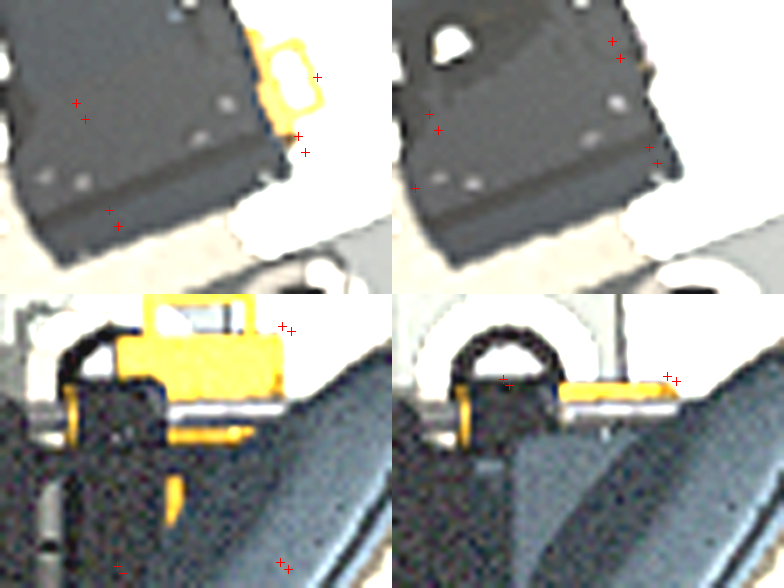

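The top panels show the plate's far end clearly: corner at (283,335) against predicted (291,331), and when flipped (679,385) against (676,381). In the side panel the corner is at (295,137) against predicted (298,136). So the buckle is within about 2 mm of prediction. I'll triangulate that corner as a check on all three axes.

Run:
```python
from h import *
fp=np.load("pics/flip_pose.npy"); p=fp[:,0]; R1=fp[:,1:]; R0=R1@np.diag([-1,-1,1])
o=p+R0@RP.T@V; c=corners(o,R0)
X,e=tri((310+295/7-.5,240+137/7-.5),(392+283.5/7-.5,222+41.5/7-.5))
A=np.c_[CX,np.cross(CZ,CX),CZ]
print(X,c["nR1"],e,"in lens axes:",A.T@(X-c["nR1"]))
# subpixel plate end edge in the hi and flipped top views: yaw of that edge
for f,x,y,w,h in(("hiT",407,225,26,12),("flipT",413,231,22,8)):
    im=np.load(f"pics/{f}.npy")[y:y+h,x:x+w]; s=cv2.cvtColor(im,cv2.COLOR_RGB2HSV)[...,1].astype(int); print(f,x,y); print(s)
o1=p+R1@RP.T@V
print("flip pred",{k:proj("top",v)[0].round(2).tolist() for k,v in corners(o1,R1).items()}); print("hi pred",{k:proj("top",v)[0].round(2).tolist() for k,v in c.items()})
```

```text
[ 0.6008 -0.2028  0.2092] [ 0.6014 -0.2043  0.2114] 0.05096505602607857 in lens axes: [-0.0012  0.0016 -0.0019]
hiT 407 225
[[ 40  23  21  17  11 123 212  68   9  17  19   9   8  11  11  14  11   7
   12  23 217 153  24   5  10  13]
 [ 64  33  17  14  16 122 205  66   9  15  15  14  12  19  11  14  14  17
   30  23 204 144  30   7  11   9]
 [159 149  51 102 215 154 211  98  19  28  29  33  48  42  34  36  37 142
   42  65 200 188   3  27  49  10]
 [  0 184 204 203 198 199 195 193 173 177 180 171 183 190 196 188 183 189
  193 208 198 200 188 199 209 106]
 [ 22  92 203 187 190 188 191 196 198 198 213 193 200 199 185 194 191 197
  192 185 191 193 201 194 205 147]
 [ 18  88 192 195 184 190 190 197 193 195 183 186 193 191 194 180 183 190
  187 190 186 182 186 193 199 147]
 [ 15  91 191 181 189 197 182 190 188 191 184 185 190 177 195 192 188 185
  194 191 193 192 184 196 201 158]
 [ 16 103 192 191 183 191 191 194 188 194 195 195 194 188 188 194 191 191
  186 190 186 188 189 189 208 146]
 [ 13  51 196 175 184 201 180 189 191 193 188 181 195 191 179 178 188 192
  188 195 185 190 194 187 231 
[... 761 characters left out ...]
200 195 206 192 220 217 214 234
  221 106  11  13]
 [ 55   7 123 198 188 199 195 193 211 205 182 169 177 165 168 174 178 181
  166 188   7  17]
 [ 33  46  68  70  84  63  69  76  21  12   4  24  27  35  28  19   9   4
   13   8   6  27]
 [ 80  11  24  57  19  21  12   8   6   2   5   5   5  12   3   3   5   5
    7  20 117  77]]
flip pred {'nL0': [407.37, 233.77], 'nL1': [408.31, 234.53], 'fL0': [430.9, 233.23], 'fL1': [432.07, 233.97], 'nR0': [407.31, 267.39], 'nR1': [408.24, 268.47], 'loop': [419.46, 273.91]}
hi pred {'nL0': [431.62, 259.89], 'nL1': [432.79, 260.9], 'fL0': [408.27, 260.44], 'fL1': [409.21, 261.45], 'nR0': [431.91, 226.15], 'nR1': [433.09, 226.83], 'loop': [420.69, 220.33]}
```

All three axes agree within 2 mm. I'll descend to 100 mm with small corrections and verify.

Run:
```python
from h import *
fp=np.load("pics/flip_pose.npy"); p=fp[:,0]; R1=fp[:,1:]; o1=p+R1@RP.T@V
tgt=p+LENS+.1*CZ-o1+.0006*CX+.0008*CZ
R=R1@R1.T@(RC@np.diag([-1,-1,1]))
arm.move_l(tgt,R,feed=.06); arm.sleep(.6)
q=arm.current_ee_pos(); Rn=arm.current_tool_rot(); print(q-tgt,np.degrees(np.arccos((np.trace(Rn.T@R)-1)/2)),arm.current_width(),arm.current_grasp_force(),arm.current_force(),arm.current_dq(),arm.current_t())
T=arm.snapshot("top"); S=arm.snapshot("side"); np.save("pics/finT.npy",T)
o=q+Rn@RP.T@V; print("o in lens",np.c_[CX,np.cross(CZ,CX),CZ].T@(o-LENS))
print({k:proj("top",v)[0].round(2).tolist() for k,v in corners(o,Rn).items() if "L" in k})
print(cv2.cvtColor(T,cv2.COLOR_RGB2HSV)[226:238,411:436,1].astype(int))
T0=np.load("pics/top0.npy");S0=np.load("pics/side0.npy")
d=lambda a,b,y,x:np.abs(a[y:y+30,x:x+34].astype(int)-b[y:y+30,x:x+34]).mean()
print("jaw",d(T,T0,178,214),"pad top",d(T,T0,270,222),"pedal side",d(S,S0,182,270),"pressed:",d(np.load("pics/pS.npy"),S0,182,270),"anvil",d(T,T0,209,219))
```

```text
[ 0. -0.  0.] 0.0036438241052569134 0.04382976428482153 29.999778270721436 [-0.3714 -0.4217 -1.1474] [ 0.1107  0.0229 -0.0677  0.0688  0.0501  0.0799] 30.9167
o in lens [ 0.0006 -0.      0.1008]
{'nL0': [405.84, 224.53], 'nL1': [406.74, 225.17], 'fL0': [428.75, 224.01], 'fL1': [429.87, 224.64]}
[[ 25  27  58 174 179 167 166 163 170 165 204 180 103 135 138 168  88 100
   45  66  43  64  46  53  42]
 [ 33  67  44 113  41  38  27  36  30  18  20  25   4   7  50  26  76  76
  182  29  66  71  34  58  87]
 [159  36  27  27   7   2   2   7   2   5   7   0  21  21  55  73  53  98
   57  54  64 121  51  74  65]
 [ 77  38  15  85  20   9  19  14  14  24  24  13  26  85  78  85  43  59
  127  66  73  64  57  44  56]
 [127 118  70  68  78  46  64 100  62  68  88  94 118  73  53 167 128  78
   55  76  70  67  71  43  52]
 [ 42  61  80  58  61  77  77  58  71  78  20  85  85  79  29  74  64  82
   66  83  40  48  71  62  54]
 [ 63  53  69  85  61  62  55  51  50  23 138  67 100  60  33  78  23  60
   55 102  56  69  42  67  64]
 [ 47  74  83  44  53  57  57  47 102  59  85  92  25  74 127  16  88  56
   64  87  61  64  57  74  57]
 [ 58  49  64  87  68  62  52  57  85  19 166  25  61  78  58  64  51  49
   46  50  70  54  65  55  79]
 [ 64  60  57  45  65  49  53  71  71  74  64  94  33  71  12  82 102  62
   58  68  76  60  61  81  53]
 [ 85  83  61  61  60  45  88  85  94   0  64  51 100  18  85  47  62  87
   85  46  56  67  67  60  54]
 [ 47  50  55  71  61  62  70  64  92  51  46 148  68  74  72  69  81  56
   43  61  47  71  51  38  52]]
jaw 13.27483660130719 pad top 9.952287581699347 pedal side 29.065686274509805 pressed: 27.437908496732025 anvil 28.872549019607842
```

The buckle is in place and steady. One last check that the pedal and jaw are back up, and that the bystanders haven't moved.

Run:
```python
from h import *
T0=np.load("pics/top0.npy");T=np.load("pics/finT.npy");P=np.load("pics/pT.npy")
def m(A,B,x,y,w,h):
    r=cv2.matchTemplate(B[y-10:y+h+10,x-10:x+w+10],A[y:y+h,x:x+w],cv2.TM_CCOEFF_NORMED); _,v,_,l=cv2.minMaxLoc(r); return (l[0]-10,l[1]-10),round(v,2)
for n,b in dict(jaw=(216,180,26,24),pad=(222,268,32,34),ring=(312,220,24,25),small=(305,288,32,28),pink=(405,285,63,70),screwdr=(490,285,32,80)).items():
    print(n,"final",m(T0,T,*b),"pressed",m(T0,P,*b))
```

```text
jaw final ((0, 0), 0.99) pressed ((0, 0), 0.8)
pad final ((0, 0), 0.87) pressed ((10, -2), -0.0)
ring final ((0, 0), 1.0) pressed ((0, 0), 1.0)
small final ((0, 0), 0.75) pressed ((0, 0), 1.0)
pink final ((0, 0), 0.5) pressed ((0, 0), 1.0)
screwdr final ((0, 0), 0.52) pressed ((0, 0), 1.0)
```

```bash
python3 -c "
from rig import arm
print(arm.sign_off(),arm.current_t())"
```

```text
the job is handed in; nothing more can be done
the job is handed in; nothing more can be done
```

The job is handed in: I pressed the pedal to its stop and it came back up, and the buckle is held still 100 mm from the inspection lens, centred and square to within about 2 mm and 1° as far as the two cameras could show.

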